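Put the microscope objectives away in their dishes

ROBOT

A 6-joint arm with a two-finger parallel gripper is mounted at the origin on the work surface. World frame = base frame: x ahead of the robot, y to its left, z up, the work surface at z = 0. Lengths are in m, angles in degrees, forces in N, time in s.
With the tool pointing down it reaches from about 0.375 to 0.9 m from the base axis. Payload 3.1 kg.
Tool frame: the origin (TCP) lies at the very end of the fingers, on their centre line; the grasp point (between the pads) lies bot.grip_point_offset behind it (bot.grip_point_offset is the distance from the TCP to the grasp point, in m); z points along the fingers, y is the line along which they close (so a half turn about z gives the same grasp; the last joint's range is limited). The gripper opens to 87 mm and grips with 3 to 60 N. Pads are 19 mm wide; open, the fingers measure 117 mm over their backs; the gripper's body (75 mm by 190 mm) begins 51 mm behind the grasp point.
Start: joints at [61.851, 30.224, 82.088, -0, 67.689, -10.227], TCP at [0.192, 0.595, 0.223] pointing down, gripper open.
Joint ranges: [-176.69, 176.69], [-43.24, 126.21], [12.49, 139.97], [-82, 262], [0, 151.66], [-163.58, 163.58]. Speed limits (degrees/s): [159.86, 159.86, 180, 180, 180, 180].

INTERFACE

Orientations are given as a 3x3 rotation matrix whose columns are the frame's x, y, z axes.
In Python, from rig import bot, viewer, ticket gives the robot as it stands.
- The arm moves only by the tool servo_tool, never from a script. Its argument "targets" is a list of rows, each an object with "offset": the shift along the tool's x, y, z in m, a list of three; "dr": the turn, a rotation vector about the tool's x, y, z in degrees, a list of three. In form: [{"offset": [x, y, z], "dr": [ax, ay, az]}, ...]. A call has 1 to 20 rows; each row is the pose to reach, as a shift and turn from the pose commanded when the call began, along the tool's axes at that moment; what a row does not reach only later rows make up. A row lasts 1/12 s, in which the tool goes at most 41.7 mm and 7.16 degrees, less where a joint would pass 70% of its speed; a pose out of reach is approached as far as the arm can. A call with a gripper value outside its range is refused whole. "gripper" is the gripper command: -1 is fully open, 1 is shut, values between are in proportion, set as the call begins (left out, the last holds). The fingers move at their own pace and stop on an object; the grip force is fixed at half the most. Time passes only in rows, so rows that repeat a pose let the fingers close. It gives the time, the measured TCP pose, the force, the opening and the grip force at its end, in the units of the state.
- bot.read_state(): the state, without advancing time (a new reading comes with each control period).
- viewer.capture(name): name is "side" or "top"; returns a dict with "color" (384x512x3 uint8, red, green, blue), "camera_matrix" (3x3 intrinsics, pixels), "R" (3x3) and "t" (3): a world point X has camera coordinates R X + t. Camera axes: x right, y down, z forward; pixel columns grow to the right and rows downward; lengths in m; the calibration is good to about 2 mm. A picture is of the moment at which its call begins. There is no depth.
- ticket.hand_in(): hands the job in; it is judged then, once.
The state is a dict: "time_s": time; "joint_positions": joint angles; "qvel": joint speeds; "tau": joint torques, N m; "position": TCP position; "tcp_rot": TCP orientation; "force": force on the tool from outside, world axes, zero at the start; "moment": the same for the moment, N m; "opening": opening from 0.0 (shut) to 1.0 (fully open); "grasp_force": force on a finger pad.
Only numpy, scipy, OpenCV 4.12 (cv2) and the standard library are available. Lean on these libraries where they do the work, as an engineer would, in place of code of your own. Each camera call takes 0.05 s, during which the arm holds its last target. There are 200 camera calls.

TASK

Stand each of the four metal microscope objectives upright in the round grey dish of its size (the slimmest in the smallest dish, and so on up to the widest in the largest), one at a time, the tallest first and then on down to the shortest, since the tall ones are the easiest to knock over. Set them down flat on the dish floors without dropping them or tipping any over, let go, and leave the two black eyepieces where they are.

Things in the scene. Friction and masses are not known exactly. Their poses are not given: they have to be found in the camera images.
- objective_longest_center (a point): Centre (half-way up) of the tallest and slimmest of four microscope objectives: bright metal, a plain upright cylinder 24 mm in diameter with a 10 mm high cone-shaped nose and a small glass lens on top, 66 mm tall in all (straight barrel: the lowest 56 mm). It stands loose and upright, nose up; z axis up along the barrel. Belongs in the smallest dish.
- objective_long_center (a point): Centre (half-way up) of the second tallest of four microscope objectives: bright metal, a plain upright cylinder 32 mm in diameter with a 10 mm high cone-shaped nose and a small glass lens on top, 56 mm tall in all (straight barrel: the lowest 46 mm). It stands loose and upright, nose up; z axis up along the barrel. Belongs in the second smallest dish.
- objective_short_center (a point): Centre (half-way up) of the third tallest (second shortest) of four microscope objectives: bright metal, a plain upright cylinder 40 mm in diameter with a 10 mm high cone-shaped nose and a small glass lens on top, 46 mm tall in all (straight barrel: the lowest 36 mm). It stands loose and upright, nose up; z axis up along the barrel. Belongs in the second largest dish.
- objective_shortest_center (a point): Centre (half-way up) of the shortest and widest of four microscope objectives: bright metal, a plain upright cylinder 50 mm in diameter with a 10 mm high cone-shaped nose and a small glass lens on top, 36 mm tall in all (straight barrel: the lowest 26 mm). It stands loose and upright, nose up; z axis up along the barrel. Belongs in the largest dish.
- dish_smallest: The smallest of four round, shallow, open storage dishes, grey with a black floor, fixed to the bench (they do not move); 44 mm inside, 52 mm outside diameter, 4 mm wall, rim 8 mm above the bench, inner floor 3 mm above the bench. Origin: centre of its underside, on the bench; z up. It takes the objective 24 mm in diameter, 66 mm tall. The rim is low, so grip that objective by the upper part of its straight barrel to keep the fingertips above the rim.
- dish_small: The second smallest of four round, shallow, open storage dishes, grey with a black floor, fixed to the bench (they do not move); 54 mm inside, 62 mm outside diameter, 4 mm wall, rim 8 mm above the bench, inner floor 3 mm above the bench. Origin: centre of its underside, on the bench; z up. It takes the objective 32 mm in diameter, 56 mm tall. The rim is low, so grip that objective by the upper part of its straight barrel to keep the fingertips above the rim.
- dish_large: The second largest of four round, shallow, open storage dishes, grey with a black floor, fixed to the bench (they do not move); 64 mm inside, 72 mm outside diameter, 4 mm wall, rim 8 mm above the bench, inner floor 3 mm above the bench. Origin: centre of its underside, on the bench; z up. It takes the objective 40 mm in diameter, 46 mm tall. The rim is low, so grip that objective by the upper part of its straight barrel to keep the fingertips above the rim.
- dish_largest: The largest of four round, shallow, open storage dishes, grey with a black floor, fixed to the bench (they do not move); 74 mm inside, 82 mm outside diameter, 4 mm wall, rim 8 mm above the bench, inner floor 3 mm above the bench. Origin: centre of its underside, on the bench; z up. It takes the objective 50 mm in diameter, 36 mm tall. The rim is low, so grip that objective by the upper part of its straight barrel to keep the fingertips above the rim.
- eyepiece_0_center (a point): Centre (half-way up) of a loose black eyepiece, not an objective: a stepped black body 50 mm tall, 42 mm wide rubber cup below (22 mm), then 38 mm wide (12 mm), with a narrow 25 mm tube on top (16 mm); z axis up. A bystander, not to be disturbed.
- eyepiece_1_center (a point): Centre (half-way up) of a loose black eyepiece, not an objective: a stepped black body 50 mm tall, 42 mm wide rubber cup below (22 mm), then 38 mm wide (12 mm), with a narrow 25 mm tube on top (16 mm); z axis up. A bystander, not to be disturbed.

How it is judged:
By the outcome, as a careful person would: the job done as asked, in the order asked, and still so for the second after the job is handed in, with the robot touching nothing.
It also fails if it takes over 106 s, if anything falls off the work surface, if the arm or the gripper's body presses on something with over 40 N, if the wrist force passes 120 N, or if a joint passes its speed limit or range.

## Working session

There is one attempt and no reset: what is moved stays moved. The work goes in short steps, Python scripts to look and compute and a tool call to move; the robot and the scene stay as the last step left them, time stands still between calls to the robot, and variables do not carry over. Pictures are saved under pics/ and viewed, at most 14 in all, crops included, and the job is handed in when it is done.

Besides the shell and the picture viewer there is one more tool, called after ">>>" by a JSON object that holds its "name" and its "arguments". servo_tool: Moves the arm, as the interface text tells. Its arguments: {"type":"object","properties":{"targets":{"type":"array"},"gripper":{"type":"number"}},"required":["targets"]}

```bash
ls; mkdir -p pics
python3 - <<'E'
from rig import bot, viewer
import cv2, numpy as np
for n in("top","side"):
    c=viewer.capture(n); cv2.imwrite(f"pics/{n}0.png",c["color"][:,:,::-1]); print(n,c["camera_matrix"].round(1).tolist(),c["R"].round(3).tolist(),c["t"].round(3).tolist())
s=bot.read_state(); print(s, bot.grip_point_offset)
E
```

```text
pics
top [[381.6, 0.0, 255.5], [0.0, 381.6, 194.9], [0.0, 0.0, 1.0]] [[0.012, -1.0, 0.001], [-0.995, -0.012, -0.101], [0.101, 0.001, -0.995]] [0.01, 0.555, 0.96]
side [[400.3, 0.0, 257.3], [0.0, 400.3, 202.5], [0.0, 0.0, 1.0]] [[0.746, -0.666, 0.007], [-0.483, -0.549, -0.682], [0.458, 0.506, -0.731]] [-0.411, 0.32, 0.767]
{'time_s': 0.1, 'joint_positions': array([ 6.18525393e+01,  3.02737068e+01,  8.21486707e+01, -2.64302744e-03,
        6.76898466e+01, -1.02260803e+01]), 'qvel': array([-0.0361043 , -0.10641607, -0.1513959 ,  0.00074821,  0.10919474,
       -0.03109547]), 'tau': array([-5.10446553e-04, -4.40986741e+01, -1.77150249e+01,  6.35060482e-02,
        5.34101960e-02, -3.72834188e-05]), 'position': array([0.1919754 , 0.59409255, 0.22167085]), 'tcp_rot': array([[-9.51484911e-01,  3.07694133e-01, -8.86362578e-04],
       [ 3.07695258e-01,  9.51483356e-01, -1.74717069e-03],
       [ 3.05765069e-04, -1.93513611e-03, -9.99998081e-01]]), 'force': array([-0.00767709, -0.33269088, -0.04825606]), 'moment': array([-0.01529921, -0.00393053,  0.02290145]), 'grasp_force': 0.0, 'opening': 0.9998184134512417} 0.0187
```

View pics/top0.png

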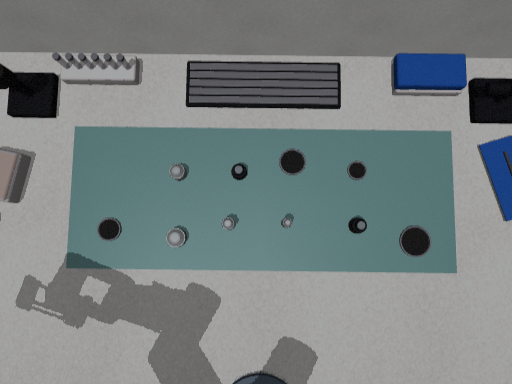

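View pics/side0.png

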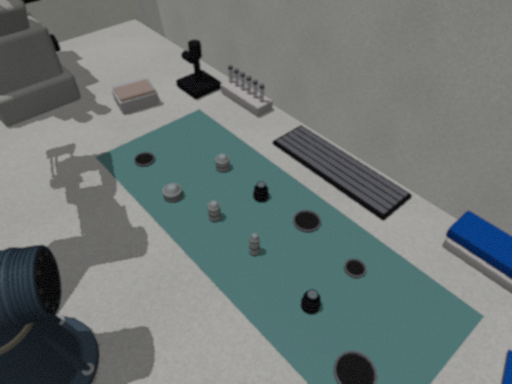

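```bash
cat > h.py <<'E'
from rig import bot, viewer
import cv2, numpy as np
def ray(c,uv,z):
    "world point where the pixel's ray meets height z"
    d=c["R"].T@np.linalg.solve(c["camera_matrix"],[uv[0],uv[1],1.]); o=-c["R"].T@c["t"]
    return (o+d*(z-o[2])/d[2])[:2]
def blobs(c):
    "non-teal blobs inside the mat: (u,v,area,width,height,mean bright)"
    hsv=cv2.cvtColor(c["color"],cv2.COLOR_RGB2HSV)
    teal=cv2.inRange(hsv,(75,60,30),(100,255,255))
    cs,_=cv2.findContours(cv2.morphologyEx(teal,cv2.MORPH_OPEN,np.ones((3,3))),cv2.RETR_EXTERNAL,cv2.CHAIN_APPROX_NONE)
    mat=np.zeros_like(teal); cv2.drawContours(mat,[cv2.convexHull(max(cs,key=cv2.contourArea))],-1,255,-1)
    mat=cv2.erode(mat,np.ones((5,5)))
    n,lab,st,ce=cv2.connectedComponentsWithStats(mat&~teal)
    return [(ce[i],st[i]) for i in range(1,n) if st[i][4]>25]
E
python3 - <<'E'
from h import *
for n in("top","side"):
    c=viewer.capture(n); print(n)
    for ce,st in blobs(c):
        print(ce.round(1),st, *[ray(c,ce,z).round(4) for z in (.008,.03)])
    k=4
    im=c["color"][:,:,::-1]
    crop=im[150:260,160:310] if n=="top" else im[140:270,150:330]
    cv2.imwrite(f"pics/{n}1.png",cv2.resize(crop,None,fx=4,fy=4,interpolation=cv2.INTER_CUBIC))
E
```

```text
top
[292.  161.3] [279 148  27  28 596] [ 0.6477 -0.0799] [ 0.6435 -0.0778]
[356.7 169.9] [347 160  20  21 319] [ 0.6267 -0.2519] [ 0.623  -0.2461]
[177.4 171.6] [169 163  18  18 251] [0.6164 0.2246] [0.6128 0.22  ]
[238.7 171.3] [231 164  16  16 192] [0.6192 0.0619] [0.6156 0.0609]
[265.4 205.6] [263 199   7  14  26] [ 0.5286 -0.01  ] [ 0.527  -0.0094]
[204.3 242.3] [  97  200  206   69 7938] [0.4307 0.1484] [0.4312 0.1455]
[357.2 225.1] [349 218  18  15 212] [ 0.4801 -0.2512] [ 0.4796 -0.2454]
[415. 241.] [399 225  33  33 819] [ 0.4405 -0.4014] [ 0.4409 -0.3922]
[296.9 229.9] [293 226   9   9  29] [ 0.4659 -0.093 ] [ 0.4657 -0.0907]
[303.7 245.3] [297 232  15  26  91] [ 0.4261 -0.1107] [ 0.4267 -0.1079]
[311.9 263.7] [306 258  14  11  64] [ 0.379  -0.1322] [ 0.3806 -0.1289]
side
[144.  158.7] [134 152  21  15 250] [0.4623 0.3999] [0.4523 0.3748]
[222.1 162.3] [215 153  15  19 244] [0.6245 0.2364] [0.6099 0.2158]
[260.6 191.7] [254 181  14  21 213] [0.6284 0.0731] [0.6137 0.0572]
[171.9 192. ] [162 183  20  20 326] [0.4475 0.2308] [0.4379 0.2104]
[213.7 210.6] [207 200  14  22 251] [0.491  0.1023] [0.4802 0.0856]
[306.6 220.4] [293 209  28  23 508] [ 0.6476 -0.0801] [ 0.6323 -0.0916]
[253.8 244. ] [249 233  11  23 217] [ 0.4976 -0.0474] [ 0.4866 -0.0599]
[354.9 267.5] [344 258  23  20 366] [ 0.6272 -0.2518] [ 0.6125 -0.2585]
[310.7 301.4] [302 289  18  24 328] [ 0.4874 -0.2438] [ 0.4767 -0.2507]
[354.3 368.4] [ 333  350   45   34 1236] [ 0.4455 -0.3966] [ 0.4359 -0.3991]
```

View pics/top1.png

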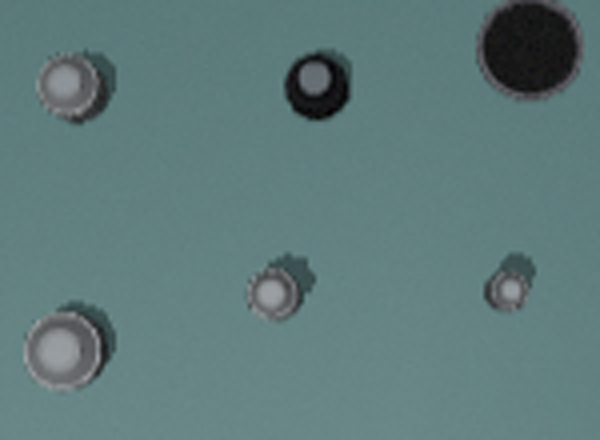

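View pics/side1.png

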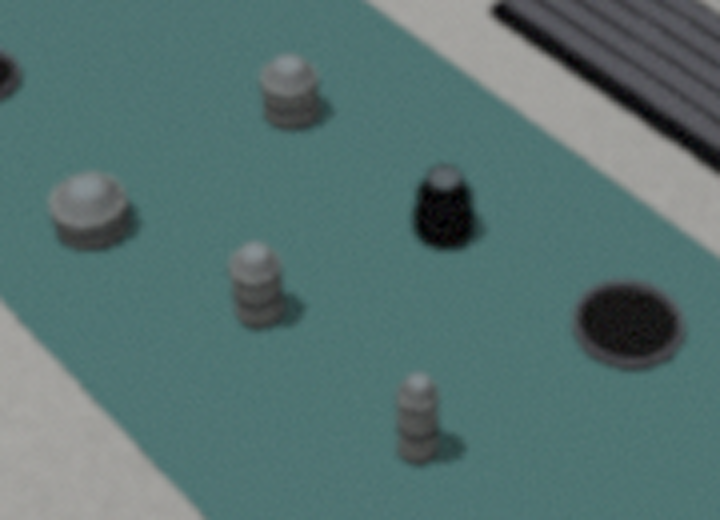

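```bash
sed -i 's/(75,60,30)/(75,45,30)/' h.py
python3 - <<'E'
from h import *
t=viewer.capture("top"); s=viewer.capture("side")
L={"longest":(.066,(511,291),(420,381)),"long":(.056,(271,294),(256,249)),"short":(.046,(66,82),(289,64)),"shortest":(.036,(58,350),(88,186)),"eye1":(.05,(315,77),(444,176))}
for k,(h,a,b) in L.items():
    ua=np.array(a)/4-.375+(160,150); ub=np.array(b)/4-.375+(150,140)
    pa,pb=ray(t,ua,h),ray(s,ub,h)
    # triangulate too
    P=[c["camera_matrix"]@np.c_[c["R"],c["t"]] for c in(t,s)]
    X=cv2.triangulatePoints(P[0],P[1],ua.reshape(2,1),ub.reshape(2,1)); 
    print(k,pa.round(4),pb.round(4),(X[:3]/X[3]).ravel().round(4))
for ce,st in blobs(t): print(ce.round(1),st,ray(t,ce,.008).round(4),ray(t,ce,.004).round(4))
# dishes: dark-floor centroid at z=.003 in both views
for n,c in(("top",t),("side",s)):
    g=c["color"].max(2); m=(g<45).astype(np.uint8)
    N,l,S,C=cv2.connectedComponentsWithStats(m)
    print(n,[(C[i].round(1).tolist(),S[i][2:].tolist(),ray(c,C[i],.003).round(4).tolist()) for i in range(1,N) if 80<S[i][4]<1500])
E
```

```text
longest [ 0.4834 -0.0632] [ 0.487  -0.0621] [ 0.4843 -0.0636  0.0695]
long [0.4801 0.0857] [0.485  0.0891] [0.4809 0.0846 0.0624]
short [0.614  0.2202] [0.6166 0.2236] [0.6133 0.2192 0.0507]
shortest [0.4435 0.2217] [0.4469 0.2235] [0.4444 0.2204 0.0399]
eye1 [0.6185 0.0608] [0.6201 0.0647] [0.6173 0.0609 0.0547]
[292.  161.5] [279 149  27  26 562] [ 0.6473 -0.0799] [ 0.648  -0.0803]
[356.8 170. ] [347 161  20  19 295] [ 0.6265 -0.2521] [ 0.6271 -0.2532]
[177.4 171.4] [169 163  18  18 235] [0.617  0.2247] [0.6176 0.2256]
[238.7 171.4] [231 164  16  16 180] [0.6188 0.0617] [0.6195 0.0619]
[108.6 228.9] [ 97 217  24  24 443] [0.4626 0.3998] [0.4626 0.4013]
[227.9 223.2] [222 217  13  13 142] [0.4812 0.0879] [0.4813 0.0882]
[286.4 222.4] [281 218  11  10  89] [ 0.485  -0.0655] [ 0.4851 -0.0658]
[357.1 225.1] [349 218  18  15 210] [ 0.4803 -0.2508] [ 0.4804 -0.2519]
[415. 241.] [399 226  32  31 778] [ 0.4406 -0.4013] [ 0.4406 -0.4029]
[175.7 237.3] [166 228  21  20 339] [0.4427 0.2235] [0.4427 0.2243]
top [([264.6, 91.9], [155, 47, 1174], [0.84, -0.0052]), ([292.0, 161.6], [23, 22, 399], [0.648, -0.0802]), ([356.7, 170.0], [16, 15, 185], [0.6273, -0.2533]), ([239.2, 172.5], [15, 16, 129], [0.6167, 0.0606]), ([355.5, 225.1], [18, 15, 150], [0.4804, -0.2479]), ([108.3, 228.9], [20, 19, 303], [0.4626, 0.4024]), ([415.0, 241.1], [28, 27, 585], [0.4404, -0.4035]), ([262.4, 377.0], [53, 11, 82], [0.0939, -0.0065])]
side [([196.8, 74.9], [43, 58, 1018], [0.8656, 0.6954]), ([343.8, 185.8], [136, 78, 614], [0.8204, -0.0587]), ([143.8, 158.4], [17, 10, 128], [0.4648, 0.4072]), ([260.6, 193.8], [15, 16, 185], [0.6265, 0.0707]), ([306.5, 220.1], [24, 17, 304], [0.6515, -0.0767]), ([354.8, 267.4], [17, 14, 183], [0.6307, -0.25]), ([310.3, 304.3], [18, 21, 263], [0.4842, -0.2465]), ([94.4, 364.5], [10, 41, 82], [0.0786, -0.0585]), ([354.4, 369.9], [37, 30, 922], [0.4457, -0.3979])]
```

>>> {"name": "servo_tool", "arguments": {"targets": [{"offset": [-0.12,-0.134,0],"dr": [0,0,-6]},{"offset": [-0.12,-0.134,0],"dr": [0,0,-12]},{"offset": [-0.12,-0.134,0],"dr": [0,0,-17.92]},{"offset": [-0.12,-0.134,0],"dr": [0,0,-17.92]},{"offset": [-0.24,-0.268,0],"dr": [0,0,-17.92]},{"offset": [-0.24,-0.268,0],"dr": [0,0,-17.92]},{"offset": [-0.24,-0.268,0],"dr": [0,0,-17.92]},{"offset": [-0.24,-0.268,0],"dr": [0,0,-17.92]},{"offset": [-0.48,-0.535,0.07],"dr": [0,0,-17.92]},{"offset": [-0.48,-0.535,0.07],"dr": [0,0,-17.92]},{"offset": [-0.48,-0.535,0.07],"dr": [0,0,-17.92]},{"offset": [-0.48,-0.535,0.07],"dr": [0,0,-17.92]},{"offset": [-0.48,-0.535,0.07],"dr": [0,0,-17.92]},{"offset": [-0.48,-0.535,0.07],"dr": [0,0,-17.92]},{"offset": [-0.48,-0.535,0.07],"dr": [0,0,-17.92]},{"offset": [-0.48,-0.535,0.07],"dr": [0,0,-17.92]},{"offset": [-0.48,-0.535,0.07],"dr": [0,0,-17.92]},{"offset": [-0.48,-0.535,0.07],"dr": [0,0,-17.92]},{"offset": [-0.48,-0.535,0.07],"dr": [0,0,-17.92]},{"offset": [-0.48,-0.535,0.07],"dr": [0,0,-17.92]}], "gripper": -1}}

```text
time_s: 1.97
position: [0.4843, -0.0629, 0.1522]
tcp_rot: [[-1.0, 0.003, -0.001], [0.003, 1.0, 0.001], [0.001, 0.001, -1.0]]
force: [0.1, -0.1, 0.9]
opening: 0.999
grasp_force: 0.0
```

>>> {"name": "servo_tool", "arguments": {"targets": [{"offset": [0,0,0.03],"dr": [0,0,0]},{"offset": [0,0,0.055],"dr": [0,0,0]},{"offset": [0,0,0.075],"dr": [0,0,0]},{"offset": [0,0,0.09],"dr": [0,0,0]},{"offset": [0,0,0.1],"dr": [0,0,0]},{"offset": [0,0,0.11],"dr": [0,0,0]},{"offset": [0,0,0.117],"dr": [0,0,0]},{"offset": [0,0,0.121],"dr": [0,0,0]},{"offset": [0,0,0.121],"dr": [0,0,0]},{"offset": [0,0,0.121],"dr": [0,0,0]},{"offset": [0,0,0.121],"dr": [0,0,0]}]}}

```text
time_s: 2.88
position: [0.4848, -0.0622, 0.0321]
tcp_rot: [[-1.0, 0.0, 0.001], [0.0, 1.0, -0.0], [-0.001, -0.0, -1.0]]
force: [0.5, 0.4, -0.3]
opening: 1.001
grasp_force: 0.0
```

Run:
```python
from h import *
ims=[viewer.capture("side")["color"][190:280,200:310,::-1],viewer.capture("top")["color"][180:270,240:350,::-1]]
cv2.imwrite("pics/a.png",cv2.resize(np.hstack(ims),None,fx=3.6,fy=3.6,interpolation=cv2.INTER_CUBIC))
```

```text
(no output)
```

View pics/a.png

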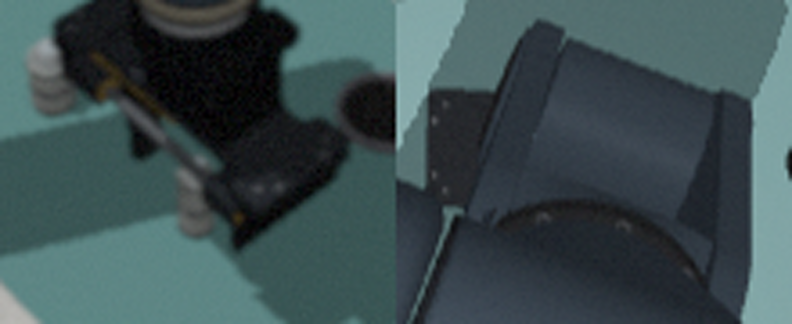

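The side crop shows the longest objective (near side pixel 254,247) standing between the two open fingers; the top view is blocked by the arm. Closing.

>>> {"name": "servo_tool", "arguments": {"targets": [{"offset": [0,0,0],"dr": [0,0,0]},{"offset": [0,0,0],"dr": [0,0,0]},{"offset": [0,0,0],"dr": [0,0,0]},{"offset": [0,0,0],"dr": [0,0,0]},{"offset": [0,0,0],"dr": [0,0,0]},{"offset": [0,0,0],"dr": [0,0,0]},{"offset": [0,0,0],"dr": [0,0,0]},{"offset": [0,0,0],"dr": [0,0,0]},{"offset": [0,0,0],"dr": [0,0,0]},{"offset": [0,0,0],"dr": [0,0,0]},{"offset": [0,0,0],"dr": [0,0,0]},{"offset": [0,0,0],"dr": [0,0,0]}], "gripper": 1}}

```text
time_s: 3.98
position: [0.4844, -0.0621, 0.0315]
tcp_rot: [[-1.0, -0.0, -0.0], [-0.0, 1.0, 0.0], [0.0, 0.0, -1.0]]
force: [0.0, -0.3, -0.4]
opening: 0.269
grasp_force: 29.9
```

>>> {"name": "servo_tool", "arguments": {"targets": [{"offset": [0,0,-0.004],"dr": [0,0,0]},{"offset": [0,0,-0.012],"dr": [0,0,0]},{"offset": [0,0,-0.024],"dr": [0,0,0]},{"offset": [0,0,-0.04],"dr": [0,0,0]},{"offset": [0,0,-0.056],"dr": [0,0,0]},{"offset": [0,0,-0.07],"dr": [0,0,0]},{"offset": [-0.004,-0.005,-0.08],"dr": [0,0,0]},{"offset": [-0.012,-0.016,-0.087],"dr": [0,0,0]},{"offset": [-0.024,-0.032,-0.09],"dr": [0,0,0]},{"offset": [-0.038,-0.051,-0.09],"dr": [0,0,0]},{"offset": [-0.053,-0.071,-0.09],"dr": [0,0,0]},{"offset": [-0.068,-0.091,-0.09],"dr": [0,0,0]},{"offset": [-0.083,-0.111,-0.09],"dr": [0,0,0]},{"offset": [-0.098,-0.131,-0.09],"dr": [0,0,0]},{"offset": [-0.112,-0.15,-0.09],"dr": [0,0,0]},{"offset": [-0.124,-0.166,-0.09],"dr": [0,0,0]},{"offset": [-0.134,-0.179,-0.09],"dr": [0,0,0]},{"offset": [-0.14,-0.187,-0.09],"dr": [0,0,0]},{"offset": [-0.1426,-0.1904,-0.09],"dr": [0,0,0]},{"offset": [-0.1426,-0.1904,-0.09],"dr": [0,0,0]}]}}

```text
time_s: 5.65
position: [0.627, -0.2529, 0.1217]
tcp_rot: [[-1.0, 0.001, 0.0], [0.001, 1.0, -0.0], [-0.0, -0.0, -1.0]]
force: [-0.7, -0.3, -1.0]
opening: 0.269
grasp_force: 29.9
```

>>> {"name": "servo_tool", "arguments": {"targets": [{"offset": [0,0,0],"dr": [0,0,0]},{"offset": [0,0,0],"dr": [0,0,0]},{"offset": [0,0,0],"dr": [0,0,0]},{"offset": [0,0,0],"dr": [0,0,0]}]}}

```text
time_s: 5.98
position: [0.6265, -0.2517, 0.1216]
tcp_rot: [[-1.0, -0.001, -0.001], [-0.001, 1.0, 0.0], [0.001, 0.0, -1.0]]
force: [-0.1, 0.4, -0.3]
opening: 0.263
grasp_force: 29.9
```

Run:
```python
from h import *
c=viewer.capture("side")
cv2.imwrite("pics/b.png",cv2.resize(c["color"][170:330,250:450,::-1],None,fx=3.7,fy=3.7,interpolation=cv2.INTER_CUBIC))
```

```text
(no output)
```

View pics/b.png

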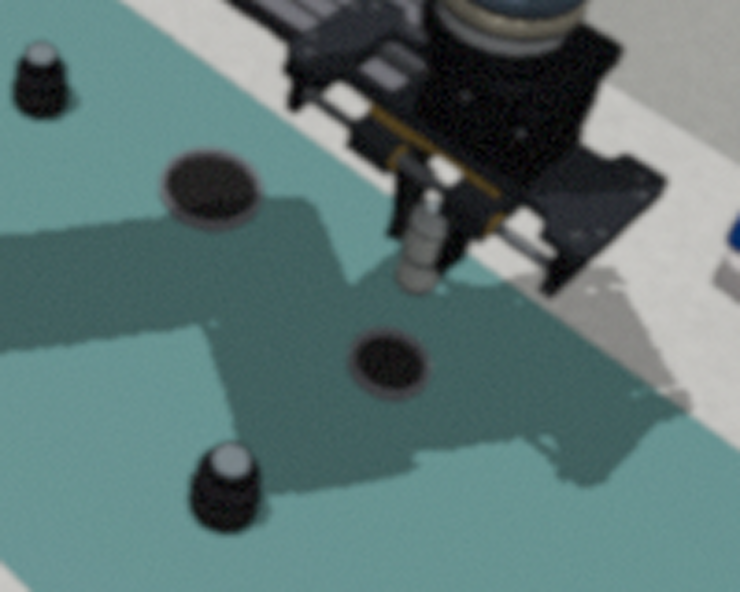

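The side crop shows the longest objective held at about (419,245), nose up, above the smallest dish (388,363). Checking its verticality by rays.

Run:
```python
from h import *
c=viewer.capture("side")
f=lambda a: np.array(a)/3.7-.36+(250,170)
print(ray(c,f((415,283)),.091),ray(c,f((432,197)),.1555))
def proj(X):
    p=c["camera_matrix"]@(c["R"]@np.array(X)+c["t"]); return (p[:2]/p[2]-(250,170)+.36)*3.7
print(proj((.6265,-.2517,.09)),proj((.6265,-.2517,.156)))
```

```text
[ 0.6260481  -0.25213406] [ 0.63218597 -0.24309976]
[414.5504458  283.17110951] [438.35018916 210.67391894]
```

Run:
```python
from h import *
c=viewer.capture("side")
def proj(X):
    p=c["camera_matrix"]@(c["R"]@np.array(X)+c["t"]); return p[:2]/p[2]
im=cv2.resize(c["color"][215:257,340:390,::-1],None,fx=12,fy=12,interpolation=cv2.INTER_CUBIC)
for z in (.0906,.1466,.1566):
    th=np.linspace(0,2*np.pi,60); r=.012 if z<.15 else .002
    p=np.array([proj((.6265+r*np.cos(t),-.2517+r*np.sin(t),z)) for t in th])
    cv2.polylines(im,[np.int32((p-(340,215)+.5)*12)],True,(0,0,255),1)
cv2.imwrite("pics/c.png",im)
```

```text
(no output)
```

View pics/c.png

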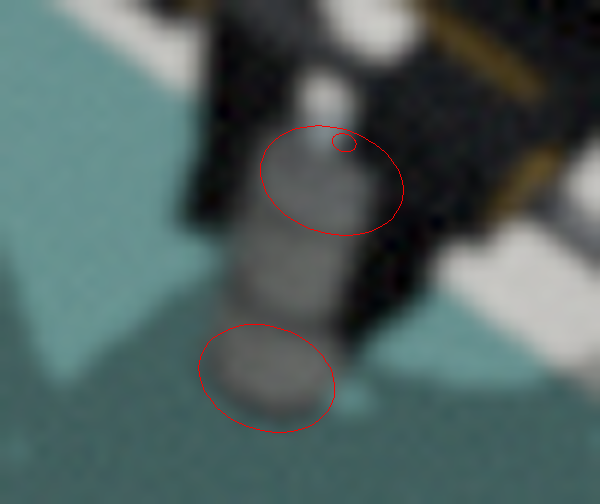

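Run:
```python
from h import *
c=viewer.capture("side")
def proj(X):
    p=c["camera_matrix"]@(c["R"]@np.array(X)+c["t"]); return p[:2]/p[2]
def ov(xy,zs,R,u0,v0,fx=8,w=48,h=60):
    im=cv2.resize(c["color"][v0:v0+h,u0:u0+w,::-1],None,fx=fx,fy=fx,interpolation=cv2.INTER_CUBIC)
    for z,r in zip(zs,(R,R,.002)):
        p=np.array([proj((xy[0]+r*np.cos(t),xy[1]+r*np.sin(t),z)) for t in np.linspace(0,2*np.pi,60)])
        cv2.polylines(im,[np.int32((p-(u0,v0)+.5)*fx)],True,(0,0,255),1)
    return im
a=ov((.4805,.086),(0,.046,.056),.016,190,180)
b=ov((.480,-.249),(0,.022,.05),.021,286,270)
cv2.imwrite("pics/d.png",np.hstack([a,b]))
```

```text
(no output)
```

View pics/d.png

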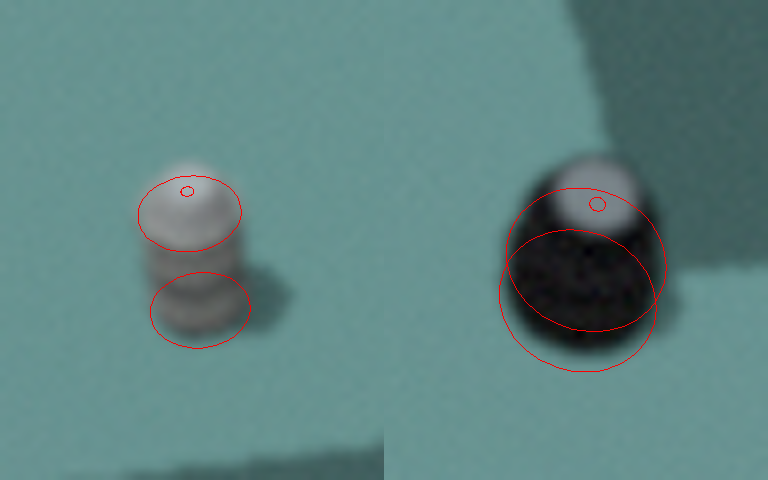

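The reference objects show a systematic offset of about 1.5 px in the side view; relative to that the held objective leans only a few degrees, and its foot is centred over the dish. Lowering gently.

>>> {"name": "servo_tool", "arguments": {"targets": [{"offset": [0,0,0.006],"dr": [0,0,0]},{"offset": [0,0,0.016],"dr": [0,0,0]},{"offset": [0,0,0.028],"dr": [0,0,0]},{"offset": [0,0,0.04],"dr": [0,0,0]},{"offset": [0,0,0.052],"dr": [0,0,0]},{"offset": [0,0,0.062],"dr": [0,0,0]},{"offset": [0,0,0.07],"dr": [0,0,0]},{"offset": [0,0,0.076],"dr": [0,0,0]},{"offset": [0,0,0.08],"dr": [0,0,0]},{"offset": [0,0,0.082],"dr": [0,0,0]},{"offset": [0,0,0.083],"dr": [0,0,0]},{"offset": [0,0,0.083],"dr": [0,0,0]},{"offset": [0,0,0.083],"dr": [0,0,0]},{"offset": [0,0,0.083],"dr": [0,0,0]}]}}

```text
time_s: 7.35
position: [0.6273, -0.2527, 0.0392]
tcp_rot: [[-1.0, -0.0, 0.001], [-0.0, 1.0, -0.001], [-0.001, -0.001, -1.0]]
force: [-0.7, -0.0, -0.5]
opening: 0.269
grasp_force: 29.9
```

Run:
```python
from h import *
c=viewer.capture("side")
def proj(X):
    p=c["camera_matrix"]@(c["R"]@np.array(X)+c["t"]); return p[:2]/p[2]
s=bot.read_state(); x,y,z=s["position"]; print(s["position"],s["force"],s["moment"]); b=z-.0315
im=cv2.resize(c["color"][235:285,328:388,::-1],None,fx=12,fy=12,interpolation=cv2.INTER_CUBIC)
for zz,r in((b,.012),(b+.056,.012),(b+.066,.002)):
    p=np.array([proj((x+r*np.cos(t),y+r*np.sin(t),zz)) for t in np.linspace(0,2*np.pi,60)])
    p[:,1]-=1.5
    cv2.polylines(im,[np.int32((p-(328,235)+.5)*12)],True,(0,0,255),1)
cv2.imwrite("pics/e.png",im)
```

```text
[ 0.62729076 -0.25267821  0.03914443] [ 0.32395724  0.11278888 -0.52498641] [-0.00266692  0.00026731  0.03582411]
```

View pics/e.png

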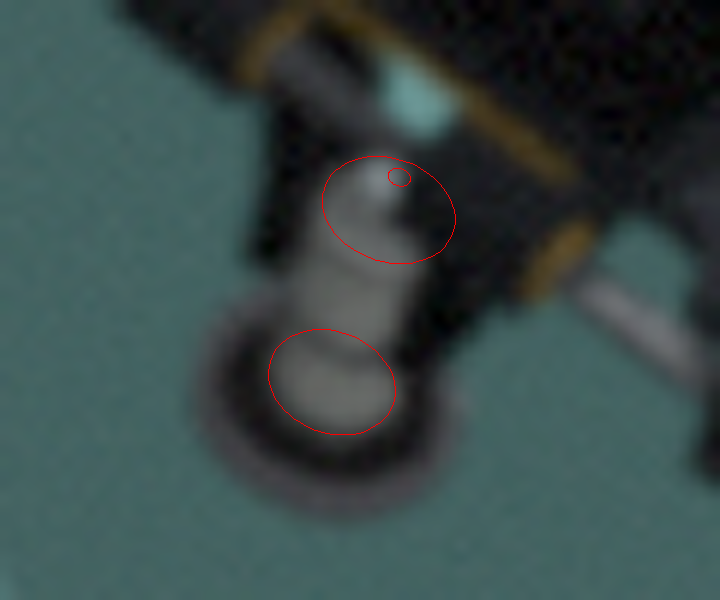

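The base fits its predicted outline at (332,382), inside the dish, and the nose is only partly hidden by the finger, so it is upright. I'll lower the last 5 mm slowly.

>>> {"name": "servo_tool", "arguments": {"targets": [{"offset": [0,0,0.001],"dr": [0,0,0]},{"offset": [0,0,0.002],"dr": [0,0,0]},{"offset": [0,0,0.003],"dr": [0,0,0]},{"offset": [0,0,0.0035],"dr": [0,0,0]},{"offset": [0,0,0.004],"dr": [0,0,0]},{"offset": [0,0,0.0042],"dr": [0,0,0]},{"offset": [0,0,0.0042],"dr": [0,0,0]},{"offset": [0,0,0.0042],"dr": [0,0,0]}]}}

```text
time_s: 8.07
position: [0.6269, -0.2525, 0.0345]
tcp_rot: [[-1.0, 0.0, -0.0], [0.0, 1.0, 0.0], [0.0, 0.0, -1.0]]
force: [-0.2, 0.8, 0.9]
opening: 0.267
grasp_force: 29.9
```

>>> {"name": "servo_tool", "arguments": {"targets": [{"offset": [0,0,0.0003],"dr": [0,0,0]},{"offset": [0,0,0.0006],"dr": [0,0,0]},{"offset": [0,0,0.0008],"dr": [0,0,0]},{"offset": [0,0,0.0008],"dr": [0,0,0]},{"offset": [0,0,0.0008],"dr": [0,0,0]}]}}

```text
time_s: 8.48
position: [0.6271, -0.2525, 0.0345]
tcp_rot: [[-1.0, -0.0, 0.0], [-0.0, 1.0, -0.0], [-0.0, -0.0, -1.0]]
force: [-2.0, 1.5, 4.9]
opening: 0.266
grasp_force: 29.9
```

>>> {"name": "servo_tool", "arguments": {"targets": [{"offset": [0,0,-0.0003],"dr": [0,0,0]},{"offset": [0,0,-0.0003],"dr": [0,0,0]},{"offset": [0,0,-0.0003],"dr": [0,0,0]},{"offset": [0,0,-0.0003],"dr": [0,0,0]},{"offset": [0,0,-0.0003],"dr": [0,0,0]},{"offset": [0,0,-0.0003],"dr": [0,0,0]},{"offset": [0,0,-0.0003],"dr": [0,0,0]},{"offset": [0,0,-0.0003],"dr": [0,0,0]},{"offset": [0,0,-0.0003],"dr": [0,0,0]},{"offset": [0,0,-0.0003],"dr": [0,0,0]}], "gripper": -1}}

```text
time_s: 9.32
position: [0.6269, -0.2525, 0.0338]
tcp_rot: [[-1.0, 0.0, -0.0], [0.0, 1.0, 0.0], [0.0, 0.0, -1.0]]
force: [-0.1, -0.4, 0.5]
opening: 0.935
grasp_force: 0.0
```

>>> {"name": "servo_tool", "arguments": {"targets": [{"offset": [0,0,-0.015],"dr": [0,0,0]},{"offset": [0,0,-0.04],"dr": [0,0,0]},{"offset": [0,0,-0.075],"dr": [0,0,0]},{"offset": [0,0,-0.105],"dr": [0,0,0]},{"offset": [0,0,-0.116],"dr": [0,0,0]},{"offset": [0.01,0.023,-0.116],"dr": [0,0,0]},{"offset": [0.024,0.056,-0.116],"dr": [0,0,0]},{"offset": [0.038,0.089,-0.116],"dr": [0,0,0]},{"offset": [0.053,0.123,-0.116],"dr": [0,0,0]},{"offset": [0.068,0.158,-0.116],"dr": [0,0,0]},{"offset": [0.083,0.192,-0.116],"dr": [0,0,0]},{"offset": [0.098,0.227,-0.116],"dr": [0,0,0]},{"offset": [0.113,0.262,-0.116],"dr": [0,0,0]},{"offset": [0.126,0.292,-0.116],"dr": [0,0,0]},{"offset": [0.137,0.318,-0.116],"dr": [0,0,0]},{"offset": [0.143,0.332,-0.116],"dr": [0,0,0]},{"offset": [0.146,0.3385,-0.116],"dr": [0,0,0]},{"offset": [0.146,0.3385,-0.116],"dr": [0,0,0]},{"offset": [0.146,0.3385,-0.116],"dr": [0,0,0]},{"offset": [0.146,0.3385,-0.116],"dr": [0,0,0]}]}}

```text
time_s: 10.98
position: [0.4819, 0.0851, 0.1498]
tcp_rot: [[-1.0, 0.001, 0.001], [0.001, 1.0, -0.0], [-0.001, -0.0, -1.0]]
force: [0.3, 0.0, 0.1]
opening: 1.002
grasp_force: 0.0
```

Run:
```python
from h import *
ims=[viewer.capture("side")["color"][215:290,320:420,::-1],viewer.capture("top")["color"][130:205,300:400,::-1]]
cv2.imwrite("pics/f.png",cv2.resize(np.hstack(ims),None,fx=4,fy=4,interpolation=cv2.INTER_CUBIC))
```

```text
(no output)
```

View pics/f.png

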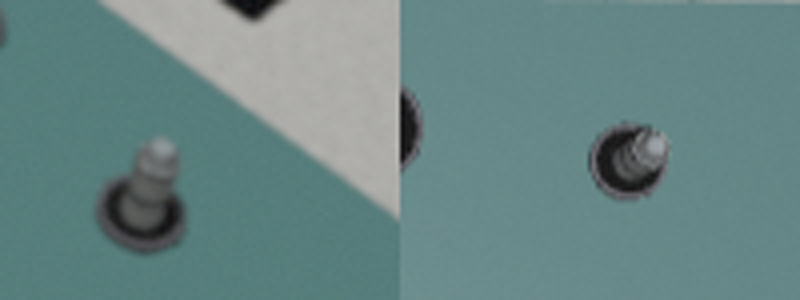

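Both crops show the longest objective standing upright in the middle of the smallest dish (side crop 145,195; top crop 635,160). On to the second.

>>> {"name": "servo_tool", "arguments": {"targets": [{"offset": [0,0,0.03],"dr": [0,0,0]},{"offset": [0,0,0.06],"dr": [0,0,0]},{"offset": [0,0,0.083],"dr": [0,0,0]},{"offset": [0,0,0.1],"dr": [0,0,0]},{"offset": [0,0,0.112],"dr": [0,0,0]},{"offset": [0,0,0.12],"dr": [0,0,0]},{"offset": [0,0,0.124],"dr": [0,0,0]},{"offset": [0,0,0.125],"dr": [0,0,0]},{"offset": [0,0,0.125],"dr": [0,0,0]},{"offset": [0,0,0.125],"dr": [0,0,0]},{"offset": [0,0,0.125],"dr": [0,0,0]}]}}

```text
time_s: 12.0
position: [0.4816, 0.086, 0.0256]
tcp_rot: [[-1.0, -0.0, 0.002], [-0.0, 1.0, -0.0], [-0.002, -0.0, -1.0]]
force: [0.3, -0.6, 0.7]
opening: 0.999
grasp_force: 0.0
```

>>> {"name": "servo_tool", "arguments": {"targets": [{"offset": [0,0,0],"dr": [0,0,0]},{"offset": [0,0,0],"dr": [0,0,0]},{"offset": [0,0,0],"dr": [0,0,0]},{"offset": [0,0,0],"dr": [0,0,0]},{"offset": [0,0,0],"dr": [0,0,0]},{"offset": [0,0,0],"dr": [0,0,0]},{"offset": [0,0,0],"dr": [0,0,0]},{"offset": [0,0,0],"dr": [0,0,0]},{"offset": [0,0,0],"dr": [0,0,0]},{"offset": [0,0,0],"dr": [0,0,0]},{"offset": [0,0,0],"dr": [0,0,0]}], "gripper": 1}}

```text
time_s: 12.92
position: [0.481, 0.086, 0.0248]
tcp_rot: [[-1.0, 0.0, -0.0], [0.0, 1.0, 0.0], [0.0, 0.0, -1.0]]
force: [0.8, 0.4, -0.6]
opening: 0.358
grasp_force: 30.0
```

>>> {"name": "servo_tool", "arguments": {"targets": [{"offset": [0,0,-0.004],"dr": [0,0,0]},{"offset": [0,0,-0.014],"dr": [0,0,0]},{"offset": [0,0,-0.03],"dr": [0,0,0]},{"offset": [0,0,-0.048],"dr": [0,0,0]},{"offset": [0,0.004,-0.065],"dr": [0,0,0]},{"offset": [0.001,0.014,-0.08],"dr": [0,0,0]},{"offset": [0.002,0.032,-0.088],"dr": [0,0,0]},{"offset": [0.003,0.056,-0.09],"dr": [0,0,0]},{"offset": [0.005,0.082,-0.09],"dr": [0,0,0]},{"offset": [0.006,0.11,-0.09],"dr": [0,0,0]},{"offset": [0.008,0.138,-0.09],"dr": [0,0,0]},{"offset": [0.01,0.166,-0.09],"dr": [0,0,0]},{"offset": [0.011,0.194,-0.09],"dr": [0,0,0]},{"offset": [0.013,0.222,-0.09],"dr": [0,0,0]},{"offset": [0.014,0.248,-0.09],"dr": [0,0,0]},{"offset": [0.015,0.272,-0.09],"dr": [0,0,0]},{"offset": [0.016,0.291,-0.09],"dr": [0,0,0]},{"offset": [0.017,0.305,-0.09],"dr": [0,0,0]},{"offset": [0.018,0.312,-0.09],"dr": [0,0,0]},{"offset": [0.018,0.315,-0.09],"dr": [0,0,0]}]}}

```text
time_s: 14.58
position: [0.4625, 0.4017, 0.1151]
tcp_rot: [[-1.0, -0.001, -0.0], [-0.001, 1.0, -0.0], [0.0, -0.0, -1.0]]
force: [0.2, -1.2, -1.6]
opening: 0.357
grasp_force: 30.0
```

>>> {"name": "servo_tool", "arguments": {"targets": [{"offset": [0,0,0],"dr": [0,0,0]},{"offset": [0,0,0],"dr": [0,0,0]},{"offset": [0,0,0],"dr": [0,0,0]},{"offset": [0,0,0],"dr": [0,0,0]},{"offset": [0,0,0],"dr": [0,0,0]}]}}

```text
time_s: 15.0
position: [0.4632, 0.4002, 0.1149]
tcp_rot: [[-1.0, 0.001, -0.0], [0.001, 1.0, -0.0], [0.0, -0.0, -1.0]]
force: [-0.0, 0.9, -1.1]
opening: 0.36
grasp_force: 30.0
```

>>> {"name": "servo_tool", "arguments": {"targets": [{"offset": [0,0,0.006],"dr": [0,0,0]},{"offset": [0,0,0.016],"dr": [0,0,0]},{"offset": [0,0,0.028],"dr": [0,0,0]},{"offset": [0,0,0.04],"dr": [0,0,0]},{"offset": [0,0,0.052],"dr": [0,0,0]},{"offset": [0,0,0.063],"dr": [0,0,0]},{"offset": [0,0,0.072],"dr": [0,0,0]},{"offset": [0,0,0.078],"dr": [0,0,0]},{"offset": [0,0,0.082],"dr": [0,0,0]},{"offset": [0,0,0.084],"dr": [0,0,0]},{"offset": [0,0,0.0853],"dr": [0,0,0]},{"offset": [0,0,0.086],"dr": [0,0,0]},{"offset": [0,0,0.0863],"dr": [0,0,0]},{"offset": [0,0,0.0866],"dr": [0,0,0]},{"offset": [0,0,0.0868],"dr": [0,0,0]},{"offset": [0,0,0.0868],"dr": [0,0,0]},{"offset": [0,0,0.0868],"dr": [0,0,0]}]}}

```text
time_s: 16.42
position: [0.463, 0.4011, 0.0283]
tcp_rot: [[-1.0, 0.0, 0.0], [0.0, 1.0, 0.0], [-0.0, 0.0, -1.0]]
force: [-0.4, 0.6, -0.6]
opening: 0.358
grasp_force: 30.0
```

>>> {"name": "servo_tool", "arguments": {"targets": [{"offset": [0,0,0.0003],"dr": [0,0,0]},{"offset": [0,0,0.0006],"dr": [0,0,0]},{"offset": [0,0,0.0009],"dr": [0,0,0]},{"offset": [0,0,0.0009],"dr": [0,0,0]},{"offset": [0,0,0.0009],"dr": [0,0,0]}]}}

```text
time_s: 16.83
position: [0.4631, 0.4011, 0.0278]
tcp_rot: [[-1.0, -0.0, 0.0], [-0.0, 1.0, 0.0], [-0.0, 0.0, -1.0]]
force: [-0.9, -1.3, 5.7]
opening: 0.363
grasp_force: 30.0
```

>>> {"name": "servo_tool", "arguments": {"targets": [{"offset": [0,0,-0.0003],"dr": [0,0,0]},{"offset": [0,0,-0.0003],"dr": [0,0,0]},{"offset": [0,0,-0.0003],"dr": [0,0,0]},{"offset": [0,0,-0.0003],"dr": [0,0,0]},{"offset": [0,0,-0.0003],"dr": [0,0,0]},{"offset": [0,0,-0.0003],"dr": [0,0,0]},{"offset": [0,0,-0.0003],"dr": [0,0,0]},{"offset": [0,0,-0.0003],"dr": [0,0,0]},{"offset": [0,0,-0.0003],"dr": [0,0,0]},{"offset": [0,0,-0.0003],"dr": [0,0,0]}], "gripper": -1}}

```text
time_s: 17.67
position: [0.463, 0.401, 0.0274]
tcp_rot: [[-1.0, 0.0, 0.0], [0.0, 1.0, 0.0], [-0.0, 0.0, -1.0]]
force: [-0.6, 0.6, -0.3]
opening: 0.976
grasp_force: 0.0
```

>>> {"name": "servo_tool", "arguments": {"targets": [{"offset": [0,0,-0.015],"dr": [0,0,0]},{"offset": [0,0,-0.04],"dr": [0,0,0]},{"offset": [0,0,-0.075],"dr": [0,0,0]},{"offset": [0,0,-0.1],"dr": [0,0,0]},{"offset": [0,0,-0.11],"dr": [0,0,0]},{"offset": [-0.015,-0.018,-0.11],"dr": [0,0,0]},{"offset": [-0.035,-0.042,-0.11],"dr": [0,0,0]},{"offset": [-0.06,-0.072,-0.11],"dr": [0,0,0]},{"offset": [-0.085,-0.102,-0.11],"dr": [0,0,0]},{"offset": [-0.108,-0.13,-0.11],"dr": [0,0,0]},{"offset": [-0.128,-0.154,-0.11],"dr": [0,0,0]},{"offset": [-0.142,-0.17,-0.11],"dr": [0,0,0]},{"offset": [-0.149,-0.178,-0.11],"dr": [0,0,0]},{"offset": [-0.151,-0.181,-0.11],"dr": [0,0,0]},{"offset": [-0.151,-0.181,-0.11],"dr": [0,0,0]},{"offset": [-0.151,-0.181,-0.11],"dr": [0,0,0]},{"offset": [-0.151,-0.181,-0.11],"dr": [0,0,0]}]}}

```text
time_s: 19.08
position: [0.6126, 0.2214, 0.1372]
tcp_rot: [[-1.0, -0.002, -0.001], [-0.002, 1.0, 0.0], [0.001, 0.0, -1.0]]
force: [-0.0, -0.7, -0.3]
opening: 0.996
grasp_force: 0.0
```

Run:
```python
from h import *
ims=[viewer.capture("side")["color"][120:195,100:200,::-1],viewer.capture("top")["color"][190:265,60:160,::-1]]
cv2.imwrite("pics/g.png",cv2.resize(np.hstack(ims),None,fx=4,fy=4,interpolation=cv2.INTER_CUBIC))
```

```text
(no output)
```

View pics/g.png

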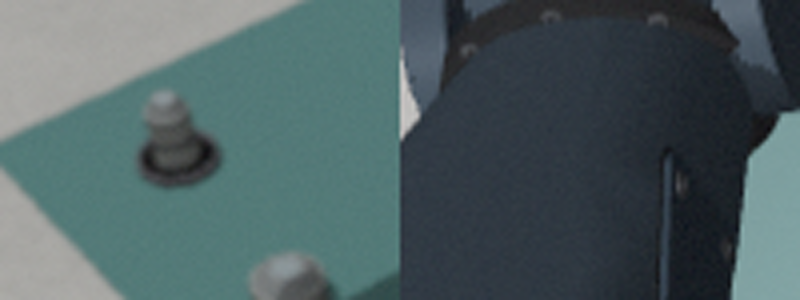

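The side crop shows the long objective upright inside its dish (175,130). Next, the short one.

>>> {"name": "servo_tool", "arguments": {"targets": [{"offset": [0,0,0.03],"dr": [0,0,0]},{"offset": [0,0,0.058],"dr": [0,0,0]},{"offset": [0,0,0.08],"dr": [0,0,0]},{"offset": [0,0,0.097],"dr": [0,0,0]},{"offset": [0,0,0.109],"dr": [0,0,0]},{"offset": [0,0,0.117],"dr": [0,0,0]},{"offset": [0,0,0.12],"dr": [0,0,0]},{"offset": [0,0,0.121],"dr": [0,0,0]},{"offset": [0,0,0.121],"dr": [0,0,0]},{"offset": [0,0,0.121],"dr": [0,0,0]},{"offset": [0,0,0.121],"dr": [0,0,0]}]}}

```text
time_s: 20.1
position: [0.6148, 0.2202, 0.0176]
tcp_rot: [[-1.0, 0.0, 0.002], [0.0, 1.0, 0.0], [-0.002, 0.0, -1.0]]
force: [0.3, 0.1, -0.0]
opening: 1.001
grasp_force: 0.0
```

>>> {"name": "servo_tool", "arguments": {"targets": [{"offset": [0,0,0],"dr": [0,0,0]},{"offset": [0,0,0],"dr": [0,0,0]},{"offset": [0,0,0],"dr": [0,0,0]},{"offset": [0,0,0],"dr": [0,0,0]},{"offset": [0,0,0],"dr": [0,0,0]},{"offset": [0,0,0],"dr": [0,0,0]},{"offset": [0,0,0],"dr": [0,0,0]},{"offset": [0,0,0],"dr": [0,0,0]},{"offset": [0,0,0],"dr": [0,0,0]},{"offset": [0,0,0],"dr": [0,0,0]},{"offset": [0,0,0],"dr": [0,0,0]}], "gripper": 1}}

```text
time_s: 21.02
position: [0.614, 0.2202, 0.0164]
tcp_rot: [[-1.0, 0.0, 0.0], [0.0, 1.0, 0.0], [-0.0, 0.0, -1.0]]
force: [0.2, 1.0, -0.7]
opening: 0.452
grasp_force: 30.0
```

>>> {"name": "servo_tool", "arguments": {"targets": [{"offset": [0,0,-0.004],"dr": [0,0,0]},{"offset": [0,0,-0.014],"dr": [0,0,0]},{"offset": [0,0,-0.03],"dr": [0,0,0]},{"offset": [0,0,-0.048],"dr": [0,0,0]},{"offset": [0,0,-0.066],"dr": [0,0,0]},{"offset": [-0.001,-0.005,-0.082],"dr": [0,0,0]},{"offset": [-0.002,-0.016,-0.092],"dr": [0,0,0]},{"offset": [-0.004,-0.036,-0.096],"dr": [0,0,0]},{"offset": [-0.007,-0.06,-0.096],"dr": [0,0,0]},{"offset": [-0.01,-0.088,-0.096],"dr": [0,0,0]},{"offset": [-0.013,-0.116,-0.096],"dr": [0,0,0]},{"offset": [-0.016,-0.144,-0.096],"dr": [0,0,0]},{"offset": [-0.02,-0.172,-0.096],"dr": [0,0,0]},{"offset": [-0.023,-0.2,-0.096],"dr": [0,0,0]},{"offset": [-0.026,-0.228,-0.096],"dr": [0,0,0]},{"offset": [-0.029,-0.254,-0.096],"dr": [0,0,0]},{"offset": [-0.031,-0.275,-0.096],"dr": [0,0,0]},{"offset": [-0.033,-0.29,-0.096],"dr": [0,0,0]},{"offset": [-0.034,-0.297,-0.096],"dr": [0,0,0]},{"offset": [-0.034,-0.3,-0.096],"dr": [0,0,0]}]}}

```text
time_s: 22.68
position: [0.6479, -0.0814, 0.1125]
tcp_rot: [[-1.0, 0.002, 0.0], [0.002, 1.0, 0.0], [-0.0, 0.0, -1.0]]
force: [-0.3, 0.0, -2.6]
opening: 0.452
grasp_force: 30.0
```

>>> {"name": "servo_tool", "arguments": {"targets": [{"offset": [0,0,0],"dr": [0,0,0]},{"offset": [0,0,0],"dr": [0,0,0]},{"offset": [0,0,0],"dr": [0,0,0]},{"offset": [0,0,0],"dr": [0,0,0]},{"offset": [0,0,0],"dr": [0,0,0]}]}}

```text
time_s: 23.1
position: [0.6479, -0.0789, 0.1125]
tcp_rot: [[-1.0, -0.001, -0.0], [-0.001, 1.0, 0.0], [0.0, 0.0, -1.0]]
force: [-1.2, 0.0, -2.6]
opening: 0.45
grasp_force: 30.0
```

>>> {"name": "servo_tool", "arguments": {"targets": [{"offset": [0,0,0.006],"dr": [0,0,0]},{"offset": [0,0,0.016],"dr": [0,0,0]},{"offset": [0,0,0.03],"dr": [0,0,0]},{"offset": [0,0,0.044],"dr": [0,0,0]},{"offset": [0,0,0.057],"dr": [0,0,0]},{"offset": [0,0,0.069],"dr": [0,0,0]},{"offset": [0,0,0.078],"dr": [0,0,0]},{"offset": [0,0,0.084],"dr": [0,0,0]},{"offset": [0,0,0.088],"dr": [0,0,0]},{"offset": [0,0,0.09],"dr": [0,0,0]},{"offset": [0,0,0.0912],"dr": [0,0,0]},{"offset": [0,0,0.092],"dr": [0,0,0]},{"offset": [0,0,0.0924],"dr": [0,0,0]},{"offset": [0,0,0.0926],"dr": [0,0,0]},{"offset": [0,0,0.0926],"dr": [0,0,0]},{"offset": [0,0,0.0926],"dr": [0,0,0]}]}}

```text
time_s: 24.43
position: [0.6482, -0.08, 0.0202]
tcp_rot: [[-1.0, 0.0, 0.001], [0.0, 1.0, -0.0], [-0.001, -0.0, -1.0]]
force: [-0.0, 0.2, -2.5]
opening: 0.452
grasp_force: 30.0
```

>>> {"name": "servo_tool", "arguments": {"targets": [{"offset": [0,0,0.0003],"dr": [0,0,0]},{"offset": [0,0,0.0006],"dr": [0,0,0]},{"offset": [0,0,0.0006],"dr": [0,0,0]},{"offset": [0,0,0.0006],"dr": [0,0,0]}]}}

```text
time_s: 24.77
position: [0.6481, -0.08, 0.0194]
tcp_rot: [[-1.0, 0.0, 0.0], [0.0, 1.0, -0.0], [-0.0, -0.0, -1.0]]
force: [0.0, 0.2, -1.1]
opening: 0.452
grasp_force: 30.0
```

>>> {"name": "servo_tool", "arguments": {"targets": [{"offset": [0,0,0.0003],"dr": [0,0,0]},{"offset": [0,0,0.0006],"dr": [0,0,0]},{"offset": [0,0,0.0006],"dr": [0,0,0]},{"offset": [0,0,0.0006],"dr": [0,0,0]}]}}

```text
time_s: 25.1
position: [0.6481, -0.08, 0.0194]
tcp_rot: [[-1.0, -0.0, 0.0], [-0.0, 1.0, -0.0], [-0.0, -0.0, -1.0]]
force: [-2.2, 1.5, 6.0]
opening: 0.451
grasp_force: 30.0
```

>>> {"name": "servo_tool", "arguments": {"targets": [{"offset": [0,0,-0.0003],"dr": [0,0,0]},{"offset": [0,0,-0.0003],"dr": [0,0,0]},{"offset": [0,0,-0.0003],"dr": [0,0,0]},{"offset": [0,0,-0.0003],"dr": [0,0,0]},{"offset": [0,0,-0.0003],"dr": [0,0,0]},{"offset": [0,0,-0.0003],"dr": [0,0,0]},{"offset": [0,0,-0.0003],"dr": [0,0,0]},{"offset": [0,0,-0.0003],"dr": [0,0,0]},{"offset": [0,0,-0.0003],"dr": [0,0,0]},{"offset": [0,0,-0.0003],"dr": [0,0,0]}], "gripper": -1}}

```text
time_s: 25.93
position: [0.648, -0.08, 0.0189]
tcp_rot: [[-1.0, 0.0, -0.0], [0.0, 1.0, 0.0], [0.0, 0.0, -1.0]]
force: [0.7, -0.6, -0.4]
opening: 0.989
grasp_force: 0.0
```

>>> {"name": "servo_tool", "arguments": {"targets": [{"offset": [0,0,-0.015],"dr": [0,0,0]},{"offset": [0,0,-0.04],"dr": [0,0,0]},{"offset": [0,0,-0.075],"dr": [0,0,0]},{"offset": [0,0,-0.107],"dr": [0,0,0]},{"offset": [0,0,-0.12],"dr": [0,0,0]},{"offset": [0.012,0.018,-0.12],"dr": [0,0,0]},{"offset": [0.03,0.044,-0.12],"dr": [0,0,0]},{"offset": [0.05,0.074,-0.12],"dr": [0,0,0]},{"offset": [0.07,0.104,-0.12],"dr": [0,0,0]},{"offset": [0.09,0.133,-0.12],"dr": [0,0,0]},{"offset": [0.11,0.163,-0.12],"dr": [0,0,0]},{"offset": [0.13,0.192,-0.12],"dr": [0,0,0]},{"offset": [0.15,0.222,-0.12],"dr": [0,0,0]},{"offset": [0.17,0.252,-0.12],"dr": [0,0,0]},{"offset": [0.187,0.277,-0.12],"dr": [0,0,0]},{"offset": [0.198,0.293,-0.12],"dr": [0,0,0]},{"offset": [0.204,0.302,-0.12],"dr": [0,0,0]},{"offset": [0.204,0.302,-0.12],"dr": [0,0,0]},{"offset": [0.204,0.302,-0.12],"dr": [0,0,0]},{"offset": [0.204,0.302,-0.12],"dr": [0,0,0]}]}}

```text
time_s: 27.6
position: [0.4453, 0.2213, 0.1391]
tcp_rot: [[-1.0, 0.001, 0.001], [0.001, 1.0, -0.0], [-0.001, -0.0, -1.0]]
force: [0.0, -0.2, 0.0]
opening: 0.997
grasp_force: 0.0
```

>>> {"name": "servo_tool", "arguments": {"targets": [{"offset": [0,0,0.03],"dr": [0,0,0]},{"offset": [0,0,0.058],"dr": [0,0,0]},{"offset": [0,0,0.083],"dr": [0,0,0]},{"offset": [0,0,0.102],"dr": [0,0,0]},{"offset": [0,0,0.115],"dr": [0,0,0]},{"offset": [0,0,0.123],"dr": [0,0,0]},{"offset": [0,0,0.127],"dr": [0,0,0]},{"offset": [0,0,0.1285],"dr": [0,0,0]},{"offset": [0,0,0.1285],"dr": [0,0,0]},{"offset": [0,0,0.1285],"dr": [0,0,0]},{"offset": [0,0,0.1285],"dr": [0,0,0]}]}}

```text
time_s: 28.52
position: [0.4446, 0.2221, 0.0113]
tcp_rot: [[-1.0, 0.0, 0.002], [0.0, 1.0, 0.0], [-0.002, 0.0, -1.0]]
force: [0.5, 1.3, 0.5]
opening: 1.003
grasp_force: 0.0
```

Run:
```python
from h import *
c=viewer.capture("side")
cv2.imwrite("pics/i.png",cv2.resize(c["color"][140:260,140:340,::-1],None,fx=4,fy=4,interpolation=cv2.INTER_CUBIC))
```

```text
(no output)
```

View pics/i.png

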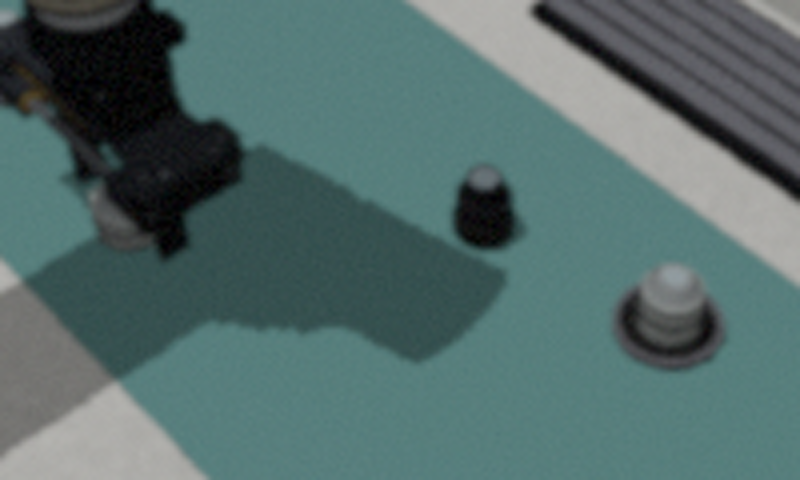

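The short objective stands centred in its dish (670,310). The eyepiece hasn't moved (485,205), and the shortest objective is between the fingers (120,215). Closing.

>>> {"name": "servo_tool", "arguments": {"targets": [{"offset": [0,0,0],"dr": [0,0,0]},{"offset": [0,0,0],"dr": [0,0,0]},{"offset": [0,0,0],"dr": [0,0,0]},{"offset": [0,0,0],"dr": [0,0,0]},{"offset": [0,0,0],"dr": [0,0,0]},{"offset": [0,0,0],"dr": [0,0,0]},{"offset": [0,0,0],"dr": [0,0,0]},{"offset": [0,0,0],"dr": [0,0,0]},{"offset": [0,0,0],"dr": [0,0,0]},{"offset": [0,0,0],"dr": [0,0,0]}], "gripper": 1}}

```text
time_s: 29.4
position: [0.4439, 0.222, 0.0104]
tcp_rot: [[-1.0, -0.0, -0.0], [-0.0, 1.0, -0.0], [0.0, -0.0, -1.0]]
force: [-0.0, -0.9, 1.7]
opening: 0.563
grasp_force: 30.0
```

>>> {"name": "servo_tool", "arguments": {"targets": [{"offset": [0,0,-0.004],"dr": [0,0,0]},{"offset": [0,0,-0.014],"dr": [0,0,0]},{"offset": [0,0,-0.03],"dr": [0,0,0]},{"offset": [0,0,-0.048],"dr": [0,0,0]},{"offset": [0,0,-0.066],"dr": [0,0,0]},{"offset": [0,-0.005,-0.084],"dr": [0,0,0]},{"offset": [0,-0.016,-0.096],"dr": [0,0,0]},{"offset": [0,-0.036,-0.1],"dr": [0,0,0]},{"offset": [0,-0.06,-0.1],"dr": [0,0,0]},{"offset": [0,-0.088,-0.1],"dr": [0,0,0]},{"offset": [0,-0.116,-0.1],"dr": [0,0,0]},{"offset": [0,-0.144,-0.1],"dr": [0,0,0]},{"offset": [0,-0.172,-0.1],"dr": [0,0,0]},{"offset": [0,-0.2,-0.1],"dr": [0,0,0]},{"offset": [0,-0.228,-0.1],"dr": [0,0,0]},{"offset": [0,-0.254,-0.1],"dr": [0,0,0]},{"offset": [0,-0.275,-0.1],"dr": [0,0,0]},{"offset": [0,-0.29,-0.1],"dr": [0,0,0]},{"offset": [0,-0.297,-0.1],"dr": [0,0,0]},{"offset": [0,-0.3,-0.1],"dr": [0,0,0]}]}}

```text
time_s: 31.07
position: [0.4441, -0.079, 0.1109]
tcp_rot: [[-1.0, 0.002, 0.001], [0.002, 1.0, -0.0], [-0.001, -0.0, -1.0]]
force: [0.3, 0.7, -2.9]
opening: 0.566
grasp_force: 30.0
```

>>> {"name": "servo_tool", "arguments": {"targets": [{"offset": [0,-0.006,0],"dr": [0,0,0]},{"offset": [0,-0.018,0],"dr": [0,0,0]},{"offset": [0,-0.038,0],"dr": [0,0,0]},{"offset": [0,-0.064,0],"dr": [0,0,0]},{"offset": [0,-0.092,0],"dr": [0,0,0]},{"offset": [0,-0.12,0],"dr": [0,0,0]},{"offset": [0,-0.148,0],"dr": [0,0,0]},{"offset": [0,-0.176,0],"dr": [0,0,0]},{"offset": [0,-0.204,0],"dr": [0,0,0]},{"offset": [0.001,-0.232,0],"dr": [0,0,0]},{"offset": [0.002,-0.258,0],"dr": [0,0,0]},{"offset": [0.003,-0.281,0],"dr": [0,0,0]},{"offset": [0.0035,-0.3,0],"dr": [0,0,0]},{"offset": [0.0035,-0.314,0],"dr": [0,0,0]},{"offset": [0.0035,-0.322,0],"dr": [0,0,0]},{"offset": [0.0035,-0.3245,0],"dr": [0,0,0]},{"offset": [0.0035,-0.3245,0],"dr": [0,0,0]},{"offset": [0.0035,-0.3245,0],"dr": [0,0,0]},{"offset": [0.0035,-0.3245,0],"dr": [0,0,0]},{"offset": [0.0035,-0.3245,0],"dr": [0,0,0]}]}}

```text
time_s: 32.73
position: [0.4405, -0.4012, 0.1104]
tcp_rot: [[-1.0, -0.001, -0.001], [-0.001, 1.0, 0.001], [0.001, 0.001, -1.0]]
force: [0.4, -0.5, -2.7]
opening: 0.566
grasp_force: 30.0
```

>>> {"name": "servo_tool", "arguments": {"targets": [{"offset": [0,0,0.006],"dr": [0,0,0]},{"offset": [0,0,0.016],"dr": [0,0,0]},{"offset": [0,0,0.03],"dr": [0,0,0]},{"offset": [0,0,0.044],"dr": [0,0,0]},{"offset": [0,0,0.058],"dr": [0,0,0]},{"offset": [0,0,0.071],"dr": [0,0,0]},{"offset": [0,0,0.081],"dr": [0,0,0]},{"offset": [0,0,0.088],"dr": [0,0,0]},{"offset": [0,0,0.092],"dr": [0,0,0]},{"offset": [0,0,0.094],"dr": [0,0,0]},{"offset": [0,0,0.0953],"dr": [0,0,0]},{"offset": [0,0,0.096],"dr": [0,0,0]},{"offset": [0,0,0.0965],"dr": [0,0,0]},{"offset": [0,0,0.0965],"dr": [0,0,0]},{"offset": [0,0,0.0965],"dr": [0,0,0]},{"offset": [0,0,0.0965],"dr": [0,0,0]}]}}

```text
time_s: 34.07
position: [0.4406, -0.4027, 0.0143]
tcp_rot: [[-1.0, 0.0, 0.0], [0.0, 1.0, -0.001], [-0.0, -0.001, -1.0]]
force: [-0.3, 0.0, -3.0]
opening: 0.563
grasp_force: 30.0
```

>>> {"name": "servo_tool", "arguments": {"targets": [{"offset": [0,0,0.0003],"dr": [0,0,0]},{"offset": [0,0,0.0006],"dr": [0,0,0]},{"offset": [0,0,0.0006],"dr": [0,0,0]},{"offset": [0,0,0.0006],"dr": [0,0,0]}]}}

```text
time_s: 34.4
position: [0.4405, -0.4026, 0.0135]
tcp_rot: [[-1.0, 0.0, 0.0], [0.0, 1.0, -0.0], [-0.0, -0.0, -1.0]]
force: [-0.7, -0.2, -0.8]
opening: 0.568
grasp_force: 30.0
```

>>> {"name": "servo_tool", "arguments": {"targets": [{"offset": [0,0,0.0003],"dr": [0,0,0]},{"offset": [0,0,0.0005],"dr": [0,0,0]},{"offset": [0,0,0.0005],"dr": [0,0,0]},{"offset": [0,0,0.0005],"dr": [0,0,0]}]}}

```text
time_s: 34.73
position: [0.4405, -0.4026, 0.0134]
tcp_rot: [[-1.0, -0.0, 0.0], [-0.0, 1.0, -0.0], [-0.0, -0.0, -1.0]]
force: [-1.2, 0.4, 5.2]
opening: 0.563
grasp_force: 30.0
```

>>> {"name": "servo_tool", "arguments": {"targets": [{"offset": [0,0,-0.0003],"dr": [0,0,0]},{"offset": [0,0,-0.0003],"dr": [0,0,0]},{"offset": [0,0,-0.0003],"dr": [0,0,0]},{"offset": [0,0,-0.0003],"dr": [0,0,0]},{"offset": [0,0,-0.0003],"dr": [0,0,0]},{"offset": [0,0,-0.0003],"dr": [0,0,0]},{"offset": [0,0,-0.0003],"dr": [0,0,0]},{"offset": [0,0,-0.0003],"dr": [0,0,0]},{"offset": [0,0,-0.0003],"dr": [0,0,0]},{"offset": [0,0,-0.0003],"dr": [0,0,0]}], "gripper": -1}}

```text
time_s: 35.57
position: [0.4405, -0.4025, 0.0132]
tcp_rot: [[-1.0, 0.0, 0.0], [0.0, 1.0, -0.0], [-0.0, -0.0, -1.0]]
force: [-0.4, 0.9, -0.3]
opening: 0.996
grasp_force: 0.0
```

>>> {"name": "servo_tool", "arguments": {"targets": [{"offset": [0,0,-0.012],"dr": [0,0,0]},{"offset": [0,0,-0.03],"dr": [0,0,0]},{"offset": [0,0,-0.06],"dr": [0,0,0]},{"offset": [0,0,-0.09],"dr": [0,0,0]},{"offset": [0,0,-0.12],"dr": [0,0,0]},{"offset": [0,0,-0.15],"dr": [0,0,0]},{"offset": [0,0.03,-0.17],"dr": [0,0,0]},{"offset": [0,0.07,-0.18],"dr": [0,0,0]},{"offset": [0,0.11,-0.18],"dr": [0,0,0]},{"offset": [0,0.15,-0.18],"dr": [0,0,0]},{"offset": [0,0.19,-0.18],"dr": [0,0,0]},{"offset": [0,0.23,-0.18],"dr": [0,0,0]},{"offset": [0,0.27,-0.18],"dr": [0,0,0]},{"offset": [0,0.31,-0.18],"dr": [0,0,0]},{"offset": [0,0.34,-0.18],"dr": [0,0,0]},{"offset": [0,0.36,-0.18],"dr": [0,0,0]},{"offset": [0,0.36,-0.18],"dr": [0,0,0]},{"offset": [0,0.36,-0.18],"dr": [0,0,0]}]}}

```text
time_s: 37.07
position: [0.4405, -0.0417, 0.1939]
tcp_rot: [[-1.0, -0.003, 0.001], [-0.003, 1.0, -0.001], [-0.001, -0.001, -1.0]]
force: [0.5, -0.5, 0.6]
opening: 1.0
grasp_force: 0.0
```

Run:
```python
from h import *
t=viewer.capture("top"); s=viewer.capture("side")
cv2.imwrite("pics/z.png",np.vstack([cv2.resize(t["color"][120:290,50:470,::-1],None,fx=1.2,fy=1.2),cv2.resize(s["color"][100:,120:420,::-1],(504,390))]))
for n,c in(("top",t),("side",s)):
    for ce,st in blobs(c): print(n,ce.round(1),st[2:],)
```

```text
top [292.  161.5] [ 27  26 563]
top [357.1 169.7] [ 21  19 307]
top [238.8 171.3] [ 15  16 179]
top [291.  242.6] [ 115   67 5464]
top [108.3 228.9] [ 25  24 452]
top [357.2 225.1] [ 18  15 206]
top [415. 241.] [ 32  31 779]
side [230.5 164.7] [  92   99 3804]
side [143.1 155.5] [ 21  25 328]
side [306.9 219.2] [ 28  26 537]
side [355.7 264.7] [ 22  29 427]
side [310.6 301.5] [ 18  23 310]
side [354.4 368.7] [  43   33 1195]
```

View pics/z.png

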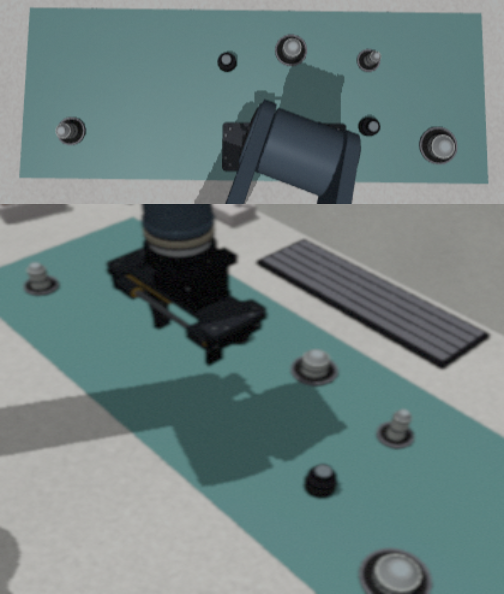

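All four objectives stand upright inside their dishes: top view (290,50), (368,60), (70,130) and (438,145). The eyepieces sit at the same pixels as at the start, (238.8,171.3) and (357.2,225.1), and the robot is clear.

```bash
python3 -c "
from rig import ticket; print(ticket.hand_in())"
```

```text
the job is handed in; nothing more can be done
None
```

The job is handed in: all four objectives stand upright in their matching dishes, placed tallest to shortest in about 37 s, and the eyepieces have not moved.

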